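# Count along the parts rack and push the drawer into the third gap

## Robot

A 6-joint arm with a two-finger parallel gripper is mounted at the origin on the work surface. World frame = base frame: x ahead of the robot, y to its left, z up, the work surface at z = 0. Lengths are in m, angles in rad, forces in N, time in s.
With the tool pointing down it reaches from about 0.4 to 0.825 m from the base axis. Payload 7 kg.
Tool frame: the origin (TCP) lies midway between the tips of the shut fingers; the grasp point (between the pads) lies 19 mm behind it; z points along the fingers, y is the line along which they close (so a half turn about z gives the same grasp; the last joint's range is limited). The gripper opens to 88 mm and grips with 3 to 60 N. Pads are 19 mm wide; open, the fingers measure 130 mm over their backs; the gripper's body (78 mm by 193 mm) begins 47 mm behind the grasp point.
Start: joints at [1.436, 0.359, 0.012, 0, -1.224, -0.288], TCP at [0.277, 0.616, 0.194] pointing down, gripper open.
Joint ranges: [-3.07, 3.07], [-1.43, 2.12], [-1.02, 1.25], [-3.03, 1.67], [-3.05, -0], [-3.03, 3.03]. Speed limits (rad/s): [2.39, 2.39, 3.01, 3.14, 3.14, 3.14].

## Interface

Orientations are given as [roll, pitch, yaw] about the fixed x, y, z axes, in that order (R = Rz(yaw) Ry(pitch) Rx(roll)).
In Python, from station import arm, grab_frame, camera_params, spot_in gives the robot as it stands.
- The arm moves only by the shell command python3 -m jog 'ROWS' [FORCE]. ROWS is JSON, a list that holds one entry, the list of rows, each a list of 7 numbers: the shift along the tool's x, y, z in mm, then the turn, a rotation vector about the tool's x, y, z in rad, then the finger opening in mm, from 0 to 87.6. In form: [[[x, y, z, wx, wy, wz, fingers], ...]]. A call has 1 to 20 rows; each row is the pose to reach, as a shift and turn from the pose commanded when the call began, along the tool's axes at that moment; what a row does not reach only later rows make up. A row lasts 1/8 s, in which the tool goes at most 62.5 mm and 10.7 degrees, less where a joint would pass 70% of its speed; a pose out of reach is approached as far as the arm can. A call with a gripper value outside its range is refused whole. The fingers move at their own pace and stop on an object; FORCE is the grip in N (left out, the last holds). Time passes only in rows, so rows that repeat a pose let the fingers close. It gives the time, the measured TCP pose, the force, the opening and the grip force at its end, in the units of the state.
- arm.get_state(): the state, without advancing time (a new reading comes with each control period).
- grab_frame(name): name is "side" or "top" or "wrist"; returns (picture, depth): 420x560x3 uint8, blue, green, red; 420x560 float32, m along the optical axis (not along the pixel's ray), 0 where there is no reading.
- camera_params(name): a dict with "mtx" (3x3 intrinsics, pixels), "R" (3x3) and "t" (3): a world point X has camera coordinates R X + t. Camera axes: x right, y down, z forward; pixel columns grow to the right and rows downward; lengths in m; the calibration is good to about 2 mm. A picture is of the moment at which its call begins: read the wrist's pose just before it. camera_params takes no time and is no camera call; for the wrist camera it gives the pose at the moment of the call.
- arm.job_done(): hands the job in; it is judged then, once.
Trained networks look in the newest picture that a camera, given by its name, has taken for a name from the list of things; names that differ only in an ending like _2 or _b are one class to them, and where a whole thing is asked for, a point or a joint stands for the part that bears it (a point fixed in the world has none). Each returns a list of dicts, best first, with "confidence" (0 to 1); they miss things now and then, are a little off and sometimes report something else, mostly with a low value. They report only what shows in the picture. A call takes as long as a camera call.
- spot_in(query, camera): "uv" ([column, row] in pixels, amid what is visible of it).
The state is a dict: "t": time; "q": joint angles; "qd": joint speeds; "joint_efforts": joint torques, N m; "eef_pos": TCP position; "ee_rot": TCP orientation; "force": force on the tool from outside, world axes, zero at the start; "moment": the same for the moment, N m; "width": finger opening in m; "gripper_force": force on a finger pad.
Only numpy, scipy, OpenCV 4.12 (cv2) and the standard library are available. Lean on these libraries where they do the work, as an engineer would, in place of code of your own. Each camera call takes 0.05 s, during which the arm holds its last target. There are 200 camera calls.

## Task

Starting at the rack's tall end (the one with the round knob), run a fingertip along the rail on top of the rack and count the gaps: flick the first, second and third tabs in turn so that each plainly leans over, and none beyond the third. Then push the loose steel drawer, which stands on the bench in front of the rack, lengthwise into that third gap until it is fully home against the back board. Only push: do not lift the drawer, and leave the stored drawers and the other things on the bench where they are.

Things in the scene. Friction and masses are not known exactly. Their poses are not given: they have to be found in the camera images.
- rack: Low plywood divider rack fixed to the bench, 406 mm wide (its y), 60 mm high; origin on the bench at its middle, x pointing into the gaps (away from the robot), y to its left. Seven dividers 10 mm thick, rounded noses at x = -47 mm, leave six gaps 56 mm wide, open above and to the robot's side, the bench their floor. Gap centres: y = +165, +99, +33, -33, -99, -165 mm.
- back (a point): Point on the bench at the foot of the back board's inner face, midway along the rack (rack x = +45, y = 0 mm): the far end of every gap. The two gaps that could be third, at rack y = +33 and -33 mm, are both empty.
- rail (a point): Middle of the top of the flat aluminium rail along the rack's back (rack x = +40, y = 0 mm, 60 mm above the bench; 34 mm deep). One upright white tab stands on it over the middle of each gap, on this line: 22 mm deep (x), 4 mm thick (y), its top 92 mm above the bench, hinged at rail height so that it leans sideways along the rail.
- tall_end: The rack's tall end, where counting starts: a plywood end plate 24 mm thick fixed against the rack's left or right end (its y = +215 or -215 mm); origin on the bench below its middle. Its front half (rack x = -50 to -2 mm) rises to 100 mm and carries a round wooden knob (38 mm across, top at 136 mm); the rear half is 58 mm high. The other end's plate is 60 mm high, no knob.
- drawer: Loose open grey steel drawer standing on the bench in front of the rack, 90 mm long (its x), 40 mm wide (its y), 45 mm high, walls 3 mm, 0.18 to 0.35 kg; origin at the middle of its underside, x along its length pointing roughly toward the rack; a paper label on the end nearer the robot. Fully home, its origin is at the rack's x = 0 and its near end about flush with the noses.
- tab1 (a joint): Lean of the sprung tab of the first gap counted from the rack's left (+y) end, in rad: 0 upright, positive when its top leans to the rack's right (-y), -1.2 to 1.2. It springs back when let go (0.05 N m per rad, about 1 N at its top).
- tab2 (a joint): Lean of the sprung tab of the second gap counted from the rack's left (+y) end, in rad: 0 upright, positive when its top leans to the rack's right (-y), -1.2 to 1.2. It springs back when let go (0.05 N m per rad, about 1 N at its top).
- tab3 (a joint): Lean of the sprung tab of the third gap counted from the rack's left (+y) end, in rad: 0 upright, positive when its top leans to the rack's right (-y), -1.2 to 1.2. It springs back when let go (0.05 N m per rad, about 1 N at its top).
- tab4 (a joint): Lean of the sprung tab of the fourth gap counted from the rack's left (+y) end, in rad: 0 upright, positive when its top leans to the rack's right (-y), -1.2 to 1.2. It springs back when let go (0.05 N m per rad, about 1 N at its top).
- tab5 (a joint): Lean of the sprung tab of the fifth gap counted from the rack's left (+y) end, in rad: 0 upright, positive when its top leans to the rack's right (-y), -1.2 to 1.2. It springs back when let go (0.05 N m per rad, about 1 N at its top).
- tab6 (a joint): Lean of the sprung tab of the sixth gap counted from the rack's left (+y) end, in rad: 0 upright, positive when its top leans to the rack's right (-y), -1.2 to 1.2. It springs back when let go (0.05 N m per rad, about 1 N at its top).
- stored_a: A drawer of the same kind already in the rack's gap at y = +99 mm; leave alone. Origin as the loose drawer's.
- stored_b: A drawer of the same kind already in the rack's gap at y = -165 mm; leave alone. Origin as the loose drawer's.
- tape: Cardboard ring (tape core) 90 mm across, 45 mm high, lying in front of the rack's left end; leave alone. Origin at the middle of its underside.
- jar: Closed jar, 52 mm across, 75 mm high, in front of the rack's right end; leave alone. Origin at the middle of its underside.
- mug: White mug, 80 mm across, 85 mm high, near the robot on its right; leave alone. Origin at the middle of its underside.
- screwdriver: Screwdriver lying near the robot on its left; leave alone. Origin under its middle.

How it is judged:
On the way, in this order (a step that is already met when the one before it is completed fails the run):
1. the first tab from the tall end is flicked (leans more than 0.3 rad) (((y of tall_end in the frame of rack above 0 m and (value of joint tab1 above 0.3 rad or value of joint tab1 below -0.3 rad)) or (y of tall_end in the frame of rack below 0 m and (value of joint tab6 above 0.3 rad or value of joint tab6 below -0.3 rad)))), for 0.04 s.
2. the second tab from the tall end is flicked (((y of tall_end in the frame of rack above 0 m and (value of joint tab2 above 0.3 rad or value of joint tab2 below -0.3 rad)) or (y of tall_end in the frame of rack below 0 m and (value of joint tab5 above 0.3 rad or value of joint tab5 below -0.3 rad)))), for 0.04 s.
3. the third tab from the tall end is flicked (((y of tall_end in the frame of rack above 0 m and (value of joint tab3 above 0.3 rad or value of joint tab3 below -0.3 rad)) or (y of tall_end in the frame of rack below 0 m and (value of joint tab4 above 0.3 rad or value of joint tab4 below -0.3 rad)))), for 0.04 s.
4. the drawer is pushed home into the third gap (x of drawer in the frame of rack between -0.007 and 0.007 m and ((y of tall_end in the frame of rack above 0 m and y of drawer in the frame of rack between 0.021 and 0.045 m) or (y of tall_end in the frame of rack below 0 m and y of drawer in the frame of rack between -0.045 and -0.021 m)) and height (world z) of drawer below 0.006 m and angle between drawer's own z axis and vertical below 0.08 rad and angle between the x axis of drawer and the x axis of rack, either way round below 0.25 rad), for 0.2 s.
At the end, for the whole second after the job is handed in: The loose drawer stands flat on the bench in the third gap counted from the tall end, within 7 mm of fully home and between that gap's dividers, at rest; all tabs are upright again (within 0.3 rad) (all of step 4 and linear speed of drawer below 0.01 m/s and not (value of joint tab1 above 0.3 rad or value of joint tab1 below -0.3 rad) and not (value of joint tab2 above 0.3 rad or value of joint tab2 below -0.3 rad) and not (value of joint tab3 above 0.3 rad or value of joint tab3 below -0.3 rad) and not (value of joint tab4 above 0.3 rad or value of joint tab4 below -0.3 rad) and not (value of joint tab5 above 0.3 rad or value of joint tab5 below -0.3 rad) and not (value of joint tab6 above 0.3 rad or value of joint tab6 below -0.3 rad)); the robot touches nothing.
It fails at once if a tab beyond the third is flicked (((y of tall_end in the frame of rack above 0 m and (value of joint tab4 above 0.3 rad or value of joint tab4 below -0.3 rad)) or (y of tall_end in the frame of rack below 0 m and (value of joint tab3 above 0.3 rad or value of joint tab3 below -0.3 rad))) or ((y of tall_end in the frame of rack above 0 m and (value of joint tab5 above 0.3 rad or value of joint tab5 below -0.3 rad)) or (y of tall_end in the frame of rack below 0 m and (value of joint tab2 above 0.3 rad or value of joint tab2 below -0.3 rad))) or ((y of tall_end in the frame of rack above 0 m and (value of joint tab6 above 0.3 rad or value of joint tab6 below -0.3 rad)) or (y of tall_end in the frame of rack below 0 m and (value of joint tab1 above 0.3 rad or value of joint tab1 below -0.3 rad)))).
It fails at once if the loose drawer is lifted or tipped over (height (world z) of drawer above 0.015 m or angle between drawer's own z axis and vertical above 0.4 rad).
It fails at once if a stored drawer or another thing on the bench is displaced by more than 20 mm (distance of any of stored_a, stored_b, tape, jar, mug, screwdriver from where it was at the start of the episode above 0.02 m).
It also fails if it takes over 67 s, if anything falls off the work surface, if the arm or the gripper's body presses on something with over 40 N, if the wrist force passes 120 N, or if a joint passes its speed limit or range.

## Working session

There is one attempt and no reset: what is moved stays moved. The work goes in short steps, Python scripts to look and compute and a shell command to move; the robot and the scene stay as the last step left them, time stands still between calls to the robot, and variables do not carry over. Pictures are saved under pics/ and viewed, at most 11 in all, crops included, and the job is handed in when it is done.

```bash
mkdir -p pics
cat > h.py <<'E'
import numpy as np, cv2
from station import arm, grab_frame, camera_params, spot_in
def world(uv,d,c):
    p=np.linalg.inv(c["mtx"])@[uv[0],uv[1],1.]*d
    return np.array(c["R"]).T@(p-np.array(c["t"]).ravel())
def onz(uv,z,c):
    R=np.array(c["R"]);t=np.array(c["t"]).ravel()
    r=R.T@np.linalg.inv(c["mtx"])@[uv[0],uv[1],1.];o=-R.T@t
    return o+r*(z-o[2])/r[2]
def proj(X,c):
    p=np.array(c["mtx"])@(np.array(c["R"])@X+np.array(c["t"]).ravel());return p[:2]/p[2]
E
python3 - <<'E'
from h import *
np.set_printoptions(precision=4,suppress=True)
s=arm.get_state();print(s['t'],s['eef_pos'],s['ee_rot'],s['force'])
im,d=grab_frame("top");cv2.imwrite("pics/top1.png",im);np.save("top_d.npy",d)
c=camera_params("top")
for n in ["rack","tall_end","drawer","stored_a","tape","jar","mug","screwdriver","tab1","rail"]:
    for r in spot_in(n,"top")[:7]:
        u=r["uv"];dd=d[int(u[1]),int(u[0])];print(n,np.round(u),round(r["confidence"],2),world(u,dd,c))
im,d=grab_frame("side");cv2.imwrite("pics/side1.png",im)
E
```

```text
0.0 [0.2768 0.6151 0.1932] [ 3.14   -0.0001 -0.423 ] [ 0.0137 -0.6197  1.1509]
rack [244. 156.] 0.81 [0.6261 0.0708 0.0612]
tall_end [335. 183.] 0.84 [ 0.5336 -0.1506  0.1345]
drawer [263. 215.] 0.79 [0.4766 0.0233 0.0179]
drawer [212. 171.] 0.74 [0.6    0.1598 0.0119]
stored_a [315. 182.] 0.73 [ 0.5694 -0.1164  0.0041]
stored_a [214. 170.] 0.6 [0.6002 0.1566 0.015 ]
tape [129. 184.] 0.93 [0.5637 0.3837 0.0093]
mug [423. 277.] 0.78 [ 0.3158 -0.3917  0.0059]
screwdriver [112. 304.] 0.8 [0.2504 0.4006 0.0269]
tab1 [215. 147.] 0.38 [0.6456 0.1447 0.0727]
tab1 [245. 156.] 0.19 [0.6259 0.0685 0.0611]
rail [246. 159.] 0.61 [ 0.636   0.0719 -0.0005]
```

View pics/top1.png

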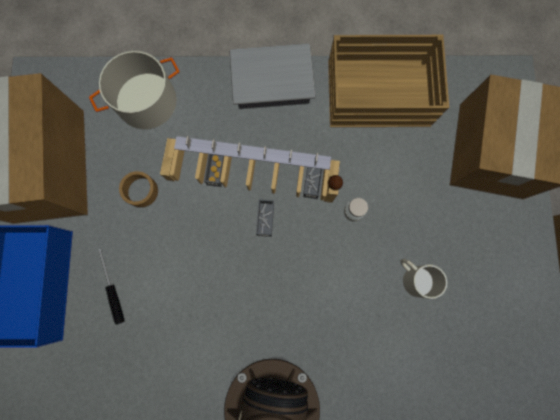

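View pics/side1.png

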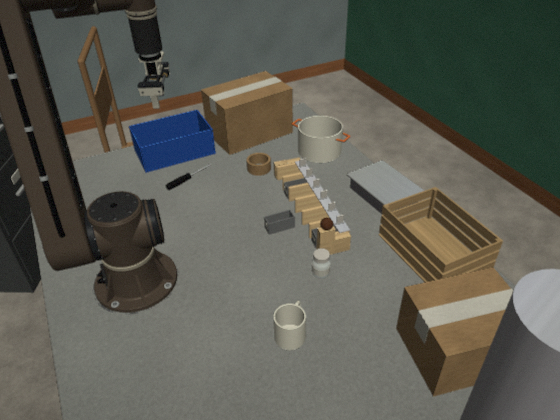

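The top view shows the knob at (335,183) on the rack's right end. Counting from there, the tabs are at about (315,161), (290,156) and (264,152), and the third gap is empty. The drawer stands at (265,218), nearly in front of it. Next I fit the poses.

```bash
cat >> h.py <<'E'
def cloud(d,c):
    v,u=np.mgrid[:d.shape[0],:d.shape[1]]
    p=np.stack([u,v,np.ones_like(u)],-1)@np.linalg.inv(c["mtx"]).T*d[...,None]
    return (p-np.array(c["t"]).ravel())@np.array(c["R"])
def rect(P):
    (x,y),(w,h),a=cv2.minAreaRect(np.float32(P[:,:2]*1000))
    return np.round([x,y,w,h,a],1)
E
python3 - <<'E'
from h import *
np.set_printoptions(precision=4,suppress=True)
im=cv2.imread("pics/top1.png");d=np.load("top_d.npy");c=camera_params("top");P=cloud(d,c)
print("bench z",P[240:260,200:240,2].mean())
hsv=cv2.cvtColor(im,cv2.COLOR_BGR2HSV).astype(int)
b=im.astype(int)
v,u=np.mgrid[:420,:560]
m=(abs(P[...,2]-.06)<.012)&(u>165)&(u<345)&(v>130)&(v<170)&(b[...,0]>b[...,2]+5)&(b[...,2]>90)
R=P[m];print("rail n",m.sum(),rect(R),np.median(R[:,2]))
q=R[:,:2].mean(0);w=np.linalg.svd(R[:,:2]-q)[2][0];print(q,np.degrees(np.arctan2(w[1],w[0])))
m=(P[...,2]>.03)&(u>250)&(u<282)&(v>195)&(v<242)
print("drawer n",m.sum(),rect(P[m]),P[m][:,:2].mean(0))
m=(P[...,2]>.115)&(u>320)&(u<345)&(v>170)&(v<195);print("knob",m.sum(),P[m].mean(0))
m=(P[...,2]>.02)&(u>340)&(u<375)&(v>195)&(v<225);print("jar",rect(P[m]))
m=(P[...,2]>.075)&(u>165)&(u<345)&(v>130)&(v<170)
n,l,st,ce=cv2.connectedComponentsWithStats(m.astype(np.uint8))
for i in range(1,n): print("tab",st[i][4],P[l==i].mean(0),ce[i])
E
```

```text
bench z 0.006056238087278703
rail n 1719 [634.5  51.1 405.3  35.7  81.9] 0.06070386069983253
[0.6334 0.0448] 81.91154761600038
drawer n 173 [408.9  14.6 213.5  49.    3.4] [0.4628 0.0174]
knob 197 [ 0.5348 -0.1506  0.1344]
jar [ 402.9 -123.8   50.9  292.6   42.4]
tab 1 [ 0.3038 -0.0162  1.018 ] [261. 133.]
tab 1 [ 0.3038 -0.0162  1.018 ] [212. 134.]
tab 1 [ 0.3038 -0.0162  1.018 ] [286. 135.]
tab 1 [ 0.3038 -0.0162  1.018 ] [321. 135.]
tab 32 [0.6565 0.213  0.0868] [187.1562 141.0312]
tab 1 [ 0.3038 -0.0162  1.018 ] [332. 137.]
tab 1 [ 0.3038 -0.0162  1.018 ] [175. 138.]
tab 27 [0.6471 0.1479 0.0876] [212.6667 144.3704]
tab 1 [ 0.3038 -0.0162  1.018 ] [340. 140.]
tab 1 [ 0.3038 -0.0162  1.018 ] [194. 143.]
tab 25 [0.6374 0.0828 0.088 ] [238.36 147.92]
tab 22 [0.6288 0.0177 0.09  ] [264.1364 150.8182]
tab 1 [ 0.3038 -0.0162  1.018 ] [272. 149.]
tab 1 [ 0.3038 -0.0162  1.018 ] [169. 151.]
tab 1 [ 0.3038 -0.0162  1.018 ] [233. 150.]
tab 18 [ 0.6186 -0.0471  0.0907] [290.  154.5]
tab 20 [ 0.6098 -0.1123  0.089 ] [316.05 158.  ]
tab 2 [ 0.3038 -0.0162  1.018 ] [268.5 155.5]
tab 1 [ 0.3038 -0.0162  1.018 ] [186. 156.]
tab 1 [ 0.3038 -0.0162  1.018 ] [205. 156.]
tab 1 [ 0.3038 -0.0162  1.018 ] [244. 159.]
tab 1 [ 0.3038 -0.0162  1.018 ] [173. 160.]
tab 1 [ 0.3038 -0.0162  1.018 ] [209. 163.]
tab 1 [ 0.3038 -0.0162  1.018 ] [305. 163.]
tab 1 [ 0.3038 -0.0162  1.018 ] [329. 162.]
tab 1 [ 0.3038 -0.0162  1.018 ] [245. 165.]
tab 1 [ 0.3038 -0.0162  1.018 ] [185. 166.]
tab 1 [ 0.3038 -0.0162  1.018 ] [245. 167.]
tab 1 [ 0.3038 -0.0162  1.018 ] [318. 167.]
tab 2 [ 0.3038 -0.0162  1.018 ] [277.5 168.5]
```

```bash
python3 -m jog '[[[408,436,-56,0,0,-0.281,0],[408,436,-56,0,0,-0.281,0],[408,436,-56,0,0,-0.281,0],[408,436,-56,0,0,-0.281,0],[408,436,-56,0,0,-0.281,0],[408,436,-56,0,0,-0.281,0],[408,436,-56,0,0,-0.281,0],[408,436,-56,0,0,-0.281,0],[408,436,-56,0,0,-0.281,0],[408,436,-56,0,0,-0.281,0],[408,436,-56,0,0,-0.281,0],[408,436,-56,0,0,-0.281,0],[408,436,-56,0,0,-0.281,0],[408,436,-56,0,0,-0.281,0]]]' 10
python3 - <<'E'
from h import *
np.set_printoptions(precision=4,suppress=True)
c=camera_params("wrist");im,d=grab_frame("wrist");cv2.imwrite("pics/w1.png",im);np.save("w1_d.npy",d);np.savez("w1_c.npz",**{k:np.array(c[k]) for k in("mtx","R","t")})
R=np.array(c["R"]);print("cam at",-R.T@np.array(c["t"]).ravel(),R[2])
for n in ["drawer","jar","tall_end","tab1"]:
    for r in spot_in(n,"wrist")[:6]:
        u=r["uv"];print(n,np.round(u),round(r["confidence"],2),world(u,d[int(u[1]),int(u[0])],c))
E
```

```text
t: 2.35
eef_pos: [0.47, 0.0513, 0.2502]
ee_rot: [-3.142, -0.0, -0.14]
force: [0.9, 0.4, 0.0]
width: 0.0003
gripper_force: 0.0
cam at [0.5426 0.0403 0.4407] [-0.2697  0.0387 -0.9622]
drawer [307. 178.] 0.8 [0.4623 0.0138 0.0107]
jar [502. 135.] 0.77 [ 0.4915 -0.1988  0.0742]
tall_end [465.  85.] 0.67 [ 0.5486 -0.1443  0.0998]
tall_end [249.  41.] 0.39 [0.6248 0.0604 0.061 ]
tab1 [90. 23.] 0.88 [0.6579 0.2111 0.0814]
tab1 [220.  25.] 0.77 [0.6361 0.0838 0.0907]
tab1 [158.  23.] 0.73 [0.6498 0.1458 0.0787]
tab1 [421.  24.] 0.72 [ 0.6117 -0.1114  0.0803]
tab1 [356.  23.] 0.7 [ 0.6211 -0.0466  0.0849]
tab1 [292.  28.] 0.67 [0.6235 0.0164 0.0919]
```

View pics/w1.png

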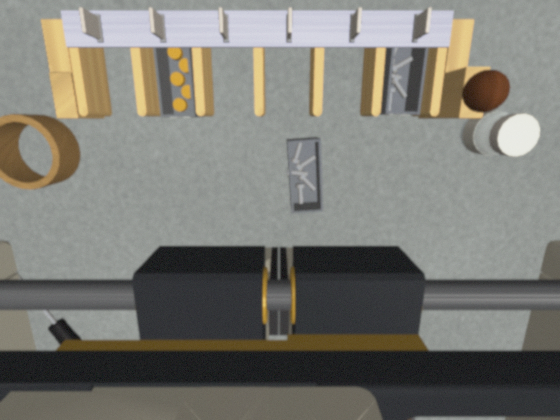

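The wrist view agrees with the top view: knob at (486,90), jar at (505,135), first three tabs at (428,20), (360,20) and (290,22). The drawer is at (305,175), right of the third gap's mouth at (288,110). Next I fit the drawer and the dividers from depth.

Run:
```python
from h import *
np.set_printoptions(precision=4,suppress=True)
d=np.load("w1_d.npy");c=dict(np.load("w1_c.npz"));P=cloud(d,c);v,u=np.mgrid[:420,:560]
print("bench",np.median(P[130:200,120:260,2]))
m=(abs(P[...,2]-.045)<.007)&(u>278)&(u<335)&(v>130)&(v<222)
r=rect(P[m]);print("rim",m.sum(),r)
print(np.round(cv2.boxPoints(((r[0],r[1]),(r[2],r[3]),r[4])),1).tolist())
def tor(x,y,a=np.radians(-8.13),o=(594.2,56.4)):
    return np.array([[np.cos(a),np.sin(a)],[-np.sin(a),np.cos(a)]])@(np.array([x,y])-o)
print("in rack",tor(r[0],r[1]))
m=(abs(P[...,2]-.06)<.006)&(v<118)&(v>55)&(u>125)&(u<445)
n,l,st,ce=cv2.connectedComponentsWithStats(m.astype(np.uint8))
for i in range(1,n):
    if st[i][4]>100:
        q=P[l==i]*1000;T=np.array([tor(*p[:2]) for p in q]);print("div",st[i][4],T.min(0),T.max(0),np.median(T,0))
```

```text
bench 0.00016473897176577667
rim 598 [469.7  17.4  40.   90.2  86. ]
[[423.29998779296875, 0.6000000238418579], [513.2999877929688, -5.699999809265137], [516.0999755859375, 34.20000076293945], [426.1000061035156, 40.5]]
in rack [-117.7334  -56.2148]
div 575 [-45.0108 125.5901] [ 16.2803 136.9301] [-13.1704 131.1282]
div 553 [-44.8862  59.8335] [16.3475 70.6501] [-13.0668  65.2085]
div 530 [-44.7793  -5.6415] [16.6044  4.3723] [-13.0289  -0.4922]
div 545 [-44.6657 -71.5898] [ 16.5361 -61.3797] [-12.7918 -66.3884]
div 565 [ -44.5245 -137.977 ] [  16.8459 -127.0271] [ -12.7318 -132.3757]
div 716 [ -46.5973 -204.6578] [  17.0031 -192.602 ] [ -17.4528 -199.4424]
```

```bash
python3 -m jog '[[[60,60,0,0,0,0,0],[110,120,0,0,0,0,0],[167,175,0,0,0,0,0],[167,175,0,0,0,0,0],[167,175,55,0,0,0,0],[167,175,110,0,0,0,0],[167,175,150,0,0,0,0],[167,175,170,0,0,0,0],[167,175,170,0,0,0,0]]]'
```

```text
t: 3.72
eef_pos: [0.6095, -0.1463, 0.0782]
ee_rot: [3.141, 0.004, -0.142]
force: [-1.3, 0.2, 0.8]
width: 0.0004
gripper_force: 0.0
```

```bash
python3 -m jog '[[[0,-15,0,0,0,0,0],[0,-30,0,0,0,0,0],[0,-45,0,0,0,0,0],[0,-60,0,0,0,0,0],[0,-75,0,0,0,0,0],[0,-90,0,0,0,0,0],[0,-105,0,0,0,0,0],[0,-120,0,0,0,0,0],[0,-135,0,0,0,0,0],[0,-148,0,0,0,0,0],[0,-148,0,0,0,0,0]]]'
python3 - <<'E'
from h import *
im,d=grab_frame("wrist");im2,_=grab_frame("side")
cv2.imwrite("pics/s2.png",np.hstack([cv2.resize(im2[140:270,220:400],(540,390),interpolation=cv2.INTER_CUBIC),cv2.resize(im,(260,390))]))
E
```

```text
t: 5.1
eef_pos: [0.6318, 0.0012, 0.0801]
ee_rot: [-3.142, -0.0, -0.141]
force: [0.2, 0.1, -1.0]
width: 0.0005
gripper_force: 0.0
```

View pics/s2.png

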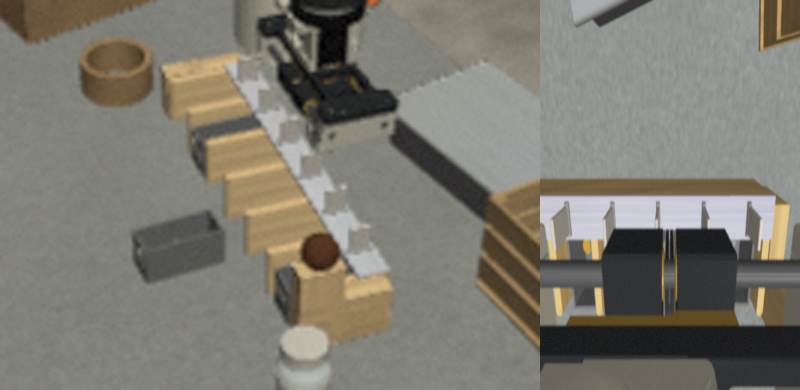

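Run:
```python
from h import *
np.set_printoptions(precision=4,suppress=True)
s=arm.get_state();p=np.array(s['eef_pos']);print(p,s['force'],s['t'])
c=camera_params("side")
im,d=grab_frame("side");
for q in (p,p+[0,0,.066],np.array([.6288,.0177,.075]),np.array([.6186,-.0471,.075])):
    w=proj(q,c);print(w,(w-[220,140])*3)
big=cv2.resize(im[120:250,230:400],(765,585),interpolation=cv2.INTER_CUBIC);cv2.imwrite("pics/s3.png",big)
```

```text
[0.6315 0.0002 0.0801] [ 0.2503  0.2663 -0.0809] 5.2
[326.1982 195.8773] [318.5946 167.6318]
[326.9589 179.1497] [320.8768 117.4492]
[322.6793 194.4456] [308.0378 163.3367]
[330.1809 206.4693] [330.5427 199.4079]
```

View pics/s3.png

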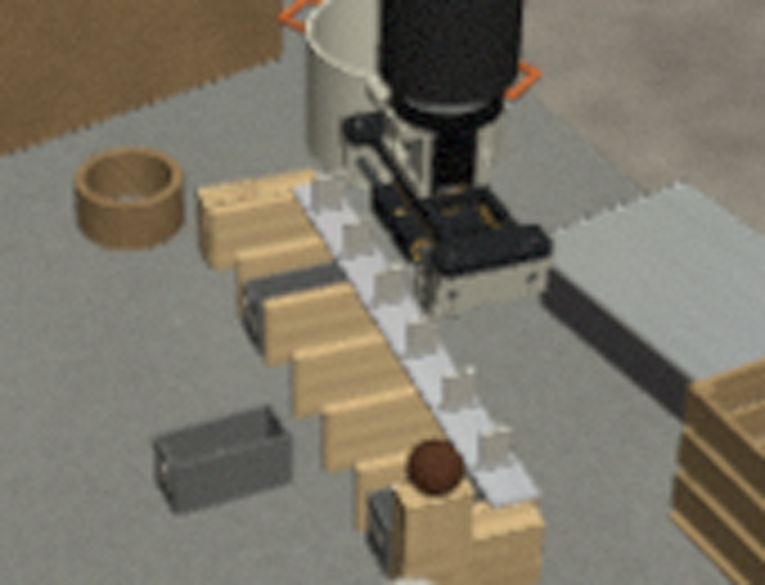

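Run:
```python
from h import *
np.set_printoptions(precision=4,suppress=True)
c=camera_params("side");print("start tcp px",proj(np.array([.2768,.6151,.1932]),c))
print("cam",-np.array(c["R"]).T@np.array(c["t"]).ravel())
im,d=grab_frame("side");P=cloud(d,c)
for u,v in [(326,190),(326,184),(330,184),(336,184),(345,184),(335,178),(348,176),(325,196),(322,194),(331,206),(339,218)]: print((u,v),P[v,u])
a=np.radians(-8.13);Q=(P[...,:2]-[.5942,.0564])@np.array([[np.cos(a),np.sin(a)],[-np.sin(a),np.cos(a)]]).T
m=(P[...,2]>.098)&(P[...,2]<.25)&(abs(Q[...,0])<.15)&(abs(Q[...,1])<.19)
print("gripper pts",m.sum(),"z",P[m][:,2].min(),"rack lo/hi",Q[m].min(0),Q[m].max(0))
m2=m&(P[...,2]<.14);print(m2.sum(),Q[m2].min(0),Q[m2].max(0))
im,d=grab_frame("wrist");c=camera_params("wrist");p=np.array(arm.get_state()['eef_pos']);print("wrist tcp px",proj(p,c),"tab4",proj(np.array([.6288,.0177,.09]),c))
cv2.imwrite("pics/w2.png",im)
```

```text
start tcp px [160.1638 109.2857]
cam [-0.0327 -1.0696  1.0493]
(326, 190) [ 0.6209 -0.0141  0.1169]
(326, 184) [ 0.5825 -0.0747  0.1927]
(330, 184) [ 0.5913 -0.0826  0.1948]
(336, 184) [ 0.6106 -0.0848  0.1896]
(345, 184) [ 0.6375 -0.0918  0.1849]
(335, 178) [ 0.6011 -0.0922  0.2191]
(348, 176) [ 0.6428 -0.0963  0.2147]
(325, 196) [0.6397 0.0207 0.0626]
(322, 194) [0.6273 0.0195 0.0761]
(331, 206) [ 0.6184 -0.0521  0.0805]
(339, 218) [ 0.6066 -0.1186  0.0858]
gripper pts 1158 z 0.10954874055127148 rack lo/hi [ 0.0027 -0.1526] [0.0853 0.0454]
35 [ 0.0301 -0.0687] [ 0.053  -0.0369]
wrist tcp px [277.3733 241.2933] tab4 [248.263  255.4871]
```

View pics/w2.png

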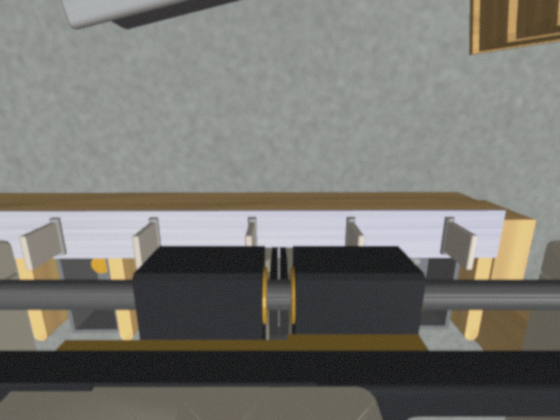

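The fingertip is still just short of the third tab, which stands upright at (252,230), because my sweep stopped at rack y = -50. I continue by 28 mm, and the leading edge stays far from the fourth tab.

```bash
python3 -m jog '[[[0,-12,0,0,0,0,0],[0,-24,0,0,0,0,0],[0,-24,0,0,0,0,0],[0,-24,0,0,0,0,0]]]'
python3 - <<'E'
from h import *
im,d=grab_frame("side");im2,_=grab_frame("wrist")
cv2.imwrite("pics/s4.png",np.vstack([cv2.resize(im[150:240,260:380],(480,360),interpolation=cv2.INTER_CUBIC),cv2.resize(im2[190:300],(480,220))[:220]]))
E
```

```text
t: 5.85
eef_pos: [0.635, 0.0242, 0.0801]
ee_rot: [3.141, 0.0, -0.141]
force: [-0.2, -0.8, -0.5]
width: 0.0006
gripper_force: 0.0
```

View pics/s4.png

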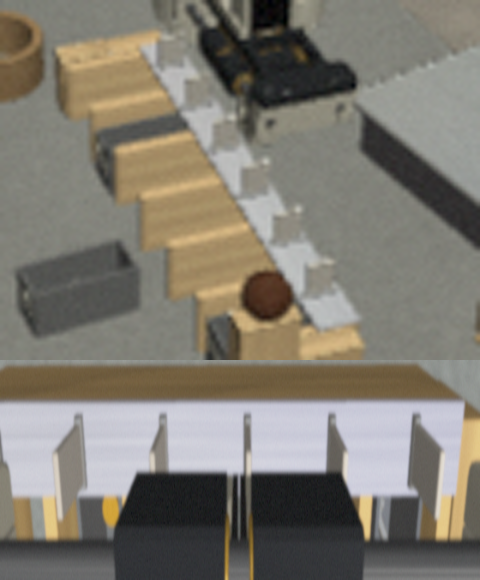

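Run:
```python
from h import *
np.set_printoptions(precision=0,suppress=True,linewidth=200)
a=np.radians(-8.13)
for n in ("side",):
    c=camera_params(n);im,d=grab_frame(n);P=cloud(d,c)
    p=np.array(arm.get_state()['eef_pos']);w=proj(p,c);print(w,p)
    Q=(P[...,:2]-[.5942,.0564])@np.array([[np.cos(a),np.sin(a)],[-np.sin(a),np.cos(a)]]).T
    U,V=int(w[0]),int(w[1])
    for k,nm in ((P[...,2],"z"),(Q[...,1],"y"),(Q[...,0],"x"),(im[...,1]/1000,"g")):
        print(nm);print(k[V-14:V+9,U-9:U+10]*1000)
```

```text
[323. 192.] [1. 0. 0.]
z
[[  60.   -1.   -2.   -2.   -4.  132.  137.  143.  148.  206.  209.  211.  210.  213.  212.  207.  207.  206.  208.]
 [  57.   57.   -2.    0.   -7.  128.  133.  133.  147.  201.  207.  207.  204.  203.  210.  203.  206.  204.  205.]
 [  55.   58.   90.   93.   86.  122.  130.  129.  142.  199.  205.  205.  203.  203.  200.  194.  196.  193.  192.]
 [  90.   90.   88.   87.   89.  122.  126.  130.  137.  193.  199.  198.  195.  192.  192.  192.  190.  190.  187.]
 [  90.   89.   85. 1049.   83.  117.  123.  125.  136.  189.  193.  191.  187.  193.  190.  187.  187.  187.  184.]
 [  82.   81.   77.   81.   79.    3.  121.  124.  130.  185.  189.  191.  190.  185.  187.  189.  185.  178.  181.]
 [  78.   78.   74.   74.   73.    0.  115.  119.  128.  184.  187.  185.  185.  180.  181.  181.  181.  181.  177.]
 [  75.   73.   72.   71.   70.   61.   -4.  118.  122.  184.  181.  178.  180.  179.  181.   -2.   -2.   -1. 1049.]
 [  72.   69.   65.   67.   65.   62.    0.  115.  119.  120.  176.  118.  120.  119.  112.   -8.    1.    0.   -2.]
 [  64.   69.   64.   
[... 8998 characters left out ...]
6. 127. 130.]
 [136. 163. 186. 188. 189. 189. 142. 134. 137. 139. 138. 141. 138. 131. 130. 129. 128. 129. 130.]
 [155. 150. 177. 189. 190. 190. 143. 131. 137. 139. 139. 143. 136. 138. 130. 129. 130. 130. 131.]
 [173. 145. 161. 184. 190. 189. 147. 135. 138. 140. 140. 138. 140. 142. 136. 128. 131. 137. 132.]
 [142. 138. 130. 169. 190. 191. 150. 133. 138. 139. 140. 141. 141. 156. 148. 135. 131. 130. 128.]
 [142. 138. 126. 157. 185. 189. 153. 138. 143. 143. 143. 140. 146. 168. 161. 137. 127. 130. 131.]
 [137. 138. 139. 130. 161. 168. 149. 151. 143. 147. 155. 154. 152. 177. 184. 155. 132. 129. 132.]
 [139. 143. 141. 132. 127. 147. 153. 161. 156. 158. 181. 188. 184. 188. 187. 178. 143. 130. 131.]]
```

The tabs never moved. In the side depth the fingertip's lower edge lies at z ≈ 0.112, and the body is about 32 mm above where the reported TCP puts it, so the sweep passed over all the tabs. I go back to the start of the rail and lower in small steps, checking height and force.

```bash
python3 -m jog '[[[0,50,0,0,0,0,0],[0,100,0,0,0,0,0],[0,150,0,0,0,0,0],[0,172,0,0,0,0,0],[0,172,6,0,0,0,0],[0,172,12,0,0,0,0],[0,172,12,0,0,0,0]]]'
cat >> h.py <<'E'
A=np.radians(-8.13);O=np.array([.5942,.0564])
def rk(P): return (P[...,:2]-O)@np.array([[np.cos(A),np.sin(A)],[-np.sin(A),np.cos(A)]]).T
def tip():
    c=camera_params("side");p=np.array(arm.get_state()['eef_pos']);q=rk(p);im,d=grab_frame("side");P=cloud(d,c);Q=rk(P)
    m=(abs(Q[...,0]-q[0])<.022)&(abs(Q[...,1]-q[1]+.012)<.02)&(P[...,2]>p[2]-.01)&(P[...,2]<p[2]+.06)&(P[...,2]>.064)
    print("tcp rack",q.round(4),"z",p[2].round(4),"finger pts",m.sum(),"z sorted",np.sort(P[m][:,2])[:8].round(4),"y",Q[m].min(0).round(3),Q[m].max(0).round(3),"px",proj(p,c).round(1))
E
python3 -c "
from h import *
tip()"
```

```text
t: 6.88
eef_pos: [0.6105, -0.1453, 0.0673]
ee_rot: [3.141, 0.001, -0.141]
force: [0.2, 0.4, 0.9]
width: 0.0006
gripper_force: 0.0
tcp rack [ 0.0446 -0.1974] z 0.0673 finger pts 35 z sorted [0.0649 0.1011 0.1013 0.1024 0.1039 0.105  0.1059 0.106 ] y [ 0.025 -0.217] [ 0.038 -0.19 ] px [344.4 227.4]
```

```bash
python3 -m jog '[[[0,0,5,0,0,0,0],[0,0,10,0,0,0,0],[0,0,15,0,0,0,0],[0,0,20,0,0,0,0],[0,0,20,0,0,0,0]]]'
python3 - <<'E'
from h import *
tip()
im,_=grab_frame("side");cv2.imwrite("pics/s5.png",cv2.resize(im[150:270,280:400],(600,600),interpolation=cv2.INTER_CUBIC))
E
```

```text
t: 7.55
eef_pos: [0.6103, -0.1464, 0.0476]
ee_rot: [3.141, 0.001, -0.142]
force: [0.1, -0.5, -0.3]
width: 0.0003
gripper_force: 0.0
tcp rack [ 0.0447 -0.1985] z 0.0476 finger pts 35 z sorted [0.0801 0.0814 0.085  0.0864 0.0877 0.0878 0.0878 0.0878] y [ 0.03  -0.217] [ 0.038 -0.193] px [344.2 232.5]
```

View pics/s5.png

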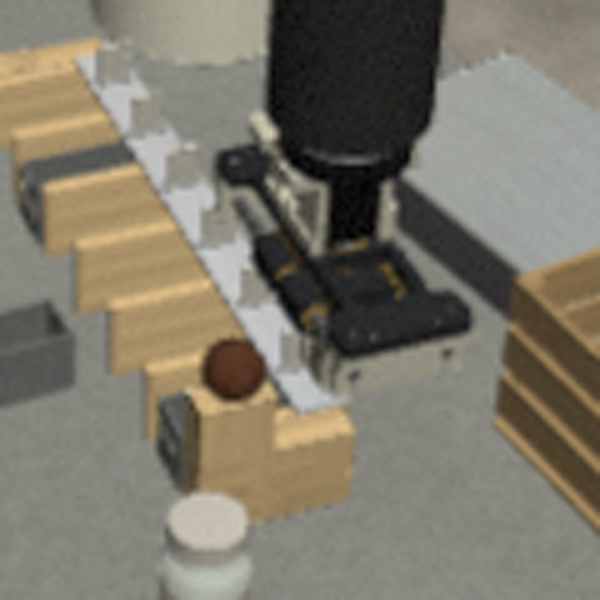

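The picture shows the closed tips at (315,365) just above the rail's end, with the first tab at (290,350) beside them and nothing touching. The tips are at z ≈ 0.08, so the reported TCP is about 32 mm too low. I lower 3 mm, start the sweep and look at the first tab.

```bash
python3 -m jog '[[[0,0,3,0,0,0,0],[0,-15,3,0,0,0,0],[0,-28,3,0,0,0,0],[0,-28,3,0,0,0,0]]]'
cat >> h.py <<'E'
def tabs():
    c=camera_params("side");im,d=grab_frame("side");P=cloud(d,c);Q=rk(P)*1000;z=P[...,2]*1000
    for y in (-165,-99,-33,33):
        m=(abs(Q[...,0]-40)<13)&(abs(Q[...,1]-y)<40)&(z>66)&(z<96)
        if m.sum()>3:
            k=np.polyfit(z[m],Q[m][:,1],1);print(y,m.sum(),"z max",z[m].max().round(),"y range",Q[m][:,1].min().round(),Q[m][:,1].max().round(),"lean",np.arctan(k[0]).round(2))
        else: print(y,"none",m.sum())
E
python3 -c "
from h import *
tabs();tip()"
```

```text
t: 8.15
eef_pos: [0.615, -0.1174, 0.0454]
ee_rot: [3.142, -0.0, -0.14]
force: [0.5, -0.6, 2.0]
width: 0.0005
gripper_force: 0.6
-165 43 z max 96.0 y range -188.0 -148.0 lean -0.43
-99 26 z max 91.0 y range -105.0 -96.0 lean 0.01
-33 42 z max 95.0 y range -41.0 -30.0 lean -0.01
33 41 z max 94.0 y range 26.0 37.0 lean -0.04
tcp rack [ 0.0452 -0.1695] z 0.0455 finger pts 42 z sorted [0.0642 0.0642 0.0643 0.0645 0.0659 0.0721 0.0786 0.0789] y [ 0.027 -0.191] [ 0.043 -0.162] px [340.5 227. ]
```

The first tab is being pushed over now, with a force on the pads and its top displaced. I continue the sweep over the second and third.

```bash
python3 -m jog '[[[0,-15,0,0,0,0,0],[0,-30,0,0,0,0,0],[0,-45,0,0,0,0,0],[0,-60,0,0,0,0,0],[0,-75,0,0,0,0,0],[0,-75,0,0,0,0,0]]]'
python3 -c "
from h import *
tabs()"
python3 -m jog '[[[0,-15,0,0,0,0,0],[0,-30,0,0,0,0,0],[0,-45,0,0,0,0,0],[0,-60,0,0,0,0,0],[0,-73,0,0,0,0,0],[0,-73,0,0,0,0,0]]]'
python3 - <<'E'
from h import *
tabs();tip()
im,_=grab_frame("side");cv2.imwrite("pics/s6.png",cv2.resize(im[150:240,270:360],(540,540),interpolation=cv2.INTER_CUBIC))
E
```

```text
t: 9.0
eef_pos: [0.6257, -0.043, 0.0453]
ee_rot: [-3.141, -0.0, -0.14]
force: [-0.1, -0.4, 1.6]
width: 0.0004
gripper_force: 0.8
-165 48 z max 93.0 y range -173.0 -161.0 lean -0.01
-99 35 z max 95.0 y range -112.0 -76.0 lean -0.2
-33 25 z max 95.0 y range -40.0 -31.0 lean 0.03
33 29 z max 93.0 y range 25.0 36.0 lean -0.0
t: 9.8
eef_pos: [0.636, 0.0292, 0.0453]
ee_rot: [-3.141, -0.0, -0.14]
force: [-0.3, 0.2, 1.9]
width: 0.0006
gripper_force: 0.8
-165 47 z max 94.0 y range -172.0 -160.0 lean 0.02
-99 47 z max 92.0 y range -107.0 -97.0 lean -0.0
-33 38 z max 95.0 y range -41.0 -8.0 lean 0.08
33 25 z max 89.0 y range 24.0 35.0 lean 0.09
tcp rack [ 0.0453 -0.0215] z 0.0454 finger pts 49 z sorted [0.064  0.0642 0.0642 0.0643 0.0643 0.065  0.0651 0.0652] y [ 0.027 -0.053] [ 0.056 -0.014] px [322.6 199.2]
```

View pics/s6.png

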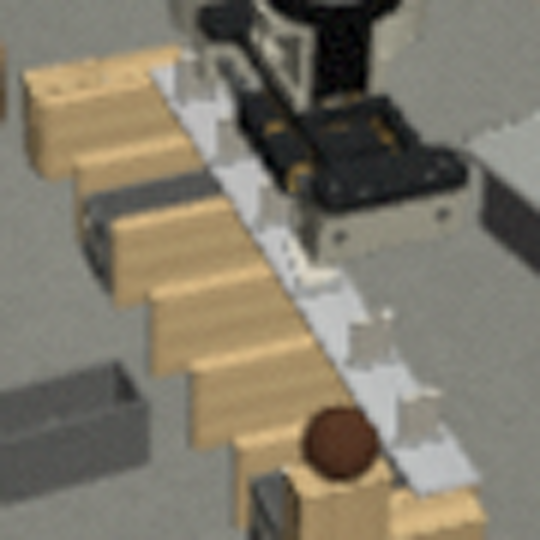

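The third tab lies leaning under the finger at (310,265), and the first two are upright again at (415,415) and (370,335). I lift away and read the joints before turning for the sideways push.

```bash
python3 -m jog '[[[0,0,-40,0,0,0,0],[0,0,-90,0,0,0,0],[0,0,-120,0,0,0,0],[-60,30,-120,0,0,0,0],[-120,60,-120,0,0,0,0],[-163,80,-120,0,0,0,0],[-163,80,-120,0,0,0,0],[-163,80,-120,0,0,0,0]]]'
python3 -c "
from h import *
print(np.round(arm.get_state()['q'],3),rk(np.array(arm.get_state()['eef_pos'])));tabs()"
```

```text
t: 10.95
eef_pos: [0.4634, -0.0284, 0.1658]
ee_rot: [-3.141, -0.002, -0.142]
force: [0.6, -0.4, 0.7]
width: 0.0002
gripper_force: 0.0
[ 0.365  0.027 -0.477  0.    -1.065  1.064] [-0.11750759 -0.10244925]
-165 49 z max 93.0 y range -171.0 -161.0 lean 0.05
-99 48 z max 95.0 y range -107.0 -95.0 lean 0.03
-33 47 z max 93.0 y range -41.0 -29.0 lean -0.0
33 40 z max 93.0 y range 24.0 36.0 lean -0.02
```

```bash
python3 -m jog '[[[0,0,0,0,0,0.3,0],[0,0,0,0,0,0.6,0],[0,0,10,0,0,0.9,0],[0,0,30,0,0,1.2,0],[0,0,50,0,0,1.57,0],[0,0,80,0,0,1.57,0],[0,0,100,0,0,1.57,0],[0,0,120,0,0,1.57,0],[0,0,130,0,0,1.57,0],[0,0,140,0,0,1.57,0],[0,0,140,0,0,1.57,0]]]'
cat >> h.py <<'E'
def near(lo=.006):
    c=camera_params("side");s=arm.get_state();p=np.array(s['eef_pos']);q=rk(p)*1000;im,d=grab_frame("side");P=cloud(d,c);Q=rk(P)*1000;z=P[...,2]*1000
    m=(abs(Q[...,0]-q[0])<25)&(Q[...,1]-q[1]<4)&(Q[...,1]-q[1]>-25)&(z>lo*1000)&(z<p[2]*1000+60)
    print("tcp rack",q.round(1),"z",(p[2]*1000).round(1),"yaw",s['ee_rot'][2],m.sum(),"z",np.sort(z[m])[:8].round(1),"x,y",Q[m].min(0).round(),Q[m].max(0).round())
    c=camera_params("top");im,d=grab_frame("top");return im,d,c
E
python3 -c "
from h import *
near()"
```

```text
t: 12.38
eef_pos: [0.4628, -0.0283, 0.0242]
ee_rot: [3.14, -0.001, -1.71]
force: [-0.4, -0.0, -0.2]
width: 0.0008
gripper_force: 0.0
tcp rack [-118.1 -102.4] z 24.2 yaw -1.7102300422227323 76 z [53.9 55.  56.3 58.8 59.3 59.6 59.6 60.5] x,y [-137. -118.] [-103. -101.]
```

```bash
python3 -m jog '[[[0,0,15,0,0,0,0],[0,0,30,0,0,0,0],[0,0,38,0,0,0,0],[0,0,38,0,0,0,0]]]'
cat >> h.py <<'E'
def drawer(cam="side",x=(-190,20),y=(-95,0)):
    c=camera_params(cam);im,d=grab_frame(cam);P=cloud(d,c);Q=rk(P)*1000;z=P[...,2]*1000
    m=(abs(z-45)<5)&(Q[...,0]>x[0])&(Q[...,0]<x[1])&(Q[...,1]>y[0])&(Q[...,1]<y[1])
    m=cv2.morphologyEx(m.astype(np.uint8),cv2.MORPH_CLOSE,np.ones((5,5)));n,l,st,ce=cv2.connectedComponentsWithStats(m)
    k=1+st[1:,4].argmax();m=(l==k)&(abs(z-45)<5);print(cam,"drawer rack",m.sum(),rect(Q[m]/1000),Q[m].min(0).round(1),Q[m].max(0).round(1))
E
python3 -c "
from h import *
near();drawer();drawer('top')"
```

```text
t: 12.98
eef_pos: [0.4629, -0.0283, -0.0129]
ee_rot: [3.141, -0.0, -1.711]
force: [-0.9, 1.0, -0.0]
width: 0.0001
gripper_force: 0.0
tcp rack [-118.  -102.4] z -12.9 yaw -1.7114660562825503 71 z [20.1 20.6 21.1 21.5 21.8 22.1 23.1 23.6] x,y [-136. -117.] [-103. -101.]
side drawer rack 7 [-30.1 -69.4  20.8  12.5   7.9] [-39.8 -76.2] [-19.  -62.4]
top drawer rack 26 [-159.8  -49.3   32.7   14.6   63.1] [-164.6  -66.2] [-145.9  -38. ]
```

```bash
python3 -m jog '[[[-6,0,0,0,0,0,0],[-11,0,0,0,0,0,0],[-15,0,0,0,0,0,0],[-19,0,0,0,0,0,0],[-23,0,0,0,0,0,0],[-27,0,0,0,0,0,0],[-31,0,0,0,0,0,0],[-34,0,0,0,0,0,0],[-37,0,0,0,0,0,0],[-37,0,0,0,0,0,0]]]'
python3 -m jog '[[[6,0,0,0,0,0,0],[14,0,-10,0,0,0,0],[14,0,-60,0,0,0,0],[-30,20,-120,0,0,-0.2,0],[-60,30,-180,0,0,-0.5,0],[-60,30,-220,0,0,-0.8,0],[-60,30,-240,0,0,-1.1,0],[-60,30,-240,0,0,-1.4,0],[-60,30,-240,0,0,-1.57,0],[-60,30,-240,0,0,-1.57,0],[-60,30,-240,0,0,-1.57,0],[-60,30,-240,0,0,-1.57,0]]]'
python3 - <<'E'
from h import *
im,d=grab_frame("wrist");c=camera_params("wrist");cv2.imwrite("pics/w3.png",im)
P=cloud(d,c);Q=rk(P)*1000;z=P[...,2]*1000
m=(abs(z-45)<7)&(abs(Q[...,0]+118)<70)&(abs(Q[...,1]+45)<50)
print(m.sum(),rect(Q[m]/1000),Q[m].min(0),Q[m].max(0));s=arm.get_state();print(rk(np.array(s['eef_pos'])),s['eef_pos'],s['ee_rot'])
E
```

```text
t: 14.42
eef_pos: [0.4685, 0.0088, -0.0128]
ee_rot: [-3.141, 0.0, -1.712]
force: [-0.3, 0.3, -0.6]
width: 0.0006
gripper_force: 0.0
t: 15.92
eef_pos: [0.4466, 0.0713, 0.2279]
ee_rot: [-3.141, -0.0, -0.138]
force: [-0.6, -0.1, -0.4]
width: 0.0005
gripper_force: 0.0
671 [-1.162e+02 -3.430e+01  8.940e+01  4.000e+01  1.000e-01] [-160.84913872  -54.26840346] [-71.44020233 -14.31569906]
[-0.14816901 -0.00608193] [0.44666002 0.0713332  0.22787086] [-3.14098064e+00 -5.55644113e-04 -1.36402512e-01]
```

View pics/w3.png

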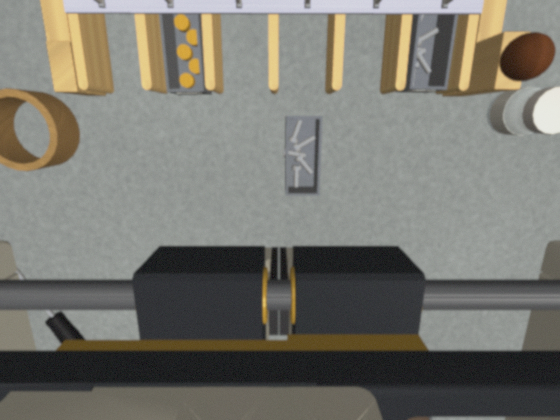

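The drawer is now square to the rack and centred on the third gap at rack (-116, -34), seen at (302,155) in front of the gap at (303,50). I go behind it for the lengthwise push.

```bash
python3 -m jog '[[[-34,28,0,0,0,0.004,0],[-34,28,50,0,0,0.004,0],[-34,28,100,0,0,0.004,0],[-34,28,150,0,0,0.004,0],[-34,28,190,0,0,0.004,0],[-34,28,220,0,0,0.004,0],[-34,28,235,0,0,0.004,0],[-34,28,240,0,0,0.004,0],[-34,28,240,0,0,0.004,0]]]'
python3 -c "
from h import *
near()"
```

```text
t: 17.1
eef_pos: [0.4095, 0.049, -0.0125]
ee_rot: [-3.141, -0.0, -0.146]
force: [0.6, 0.2, 0.5]
width: 0.0003
gripper_force: 0.0
tcp rack [-181.8  -33.4] z -12.5 yaw -0.14648886766327518 11 z [ 6.4  7.4  8.  11.9 12.1 14.1 15.8 16.4] x,y [-163.  -56.] [-157.  -45.]
```

Push 115 mm, slower near the noses.

```bash
python3 -m jog '[[[6,0,0,0,0,0,0],[12,0,0,0,0,0,0],[18,0,0,0,0,0,0],[25,0,0,0,0,0,0],[32,0,0,0,0,0,0],[39,0,0,0,0,0,0],[46,0,0,0,0,0,0],[53,0,0,0,0,0,0],[60,0,0,0,0,0,0],[67,0,0,0,0,0,0],[74,0,0,0,0,0,0],[81,0,0,0,0,0,0],[88,0,0,0,0,0,0],[94,0,0,0,0,0,0],[100,0,0,0,0,0,0],[105,0,0,0,0,0,0],[110,0,0,0,0,0,0],[114,0,0,0,0,0,0],[114,0,0,0,0,0,0]]]'
python3 -c "
from h import *
near();tabs();drawer('side',(-80,30),(-60,-6));drawer('top',(-80,30),(-60,-6))"
```

```text
t: 19.58
eef_pos: [0.5228, 0.0326, -0.0127]
ee_rot: [-3.141, -0.001, -0.146]
force: [0.5, -0.2, 0.1]
width: 0.0004
gripper_force: 0.0
tcp rack [-67.4 -33.7] z -12.7 yaw -0.1457702680863493 22 z [6.3 6.4 6.5 7.2 8.6 8.8 9.  9.6] x,y [-58. -59.] [-43. -38.]
-165 47 z max 95.0 y range -173.0 -160.0 lean -0.05
-99 47 z max 96.0 y range -109.0 -94.0 lean -0.06
-33 44 z max 93.0 y range -41.0 -25.0 lean -0.04
33 41 z max 93.0 y range 23.0 40.0 lean -0.01
side drawer rack 15 [ 15.1 -12.7  18.   27.1  59.1] [  2.8 -23. ] [26.8 -0.6]Traceback (most recent call last):
  File "<string>", line 3, in <module>
    near();tabs();drawer('side',(-80,30),(-60,-6));drawer('top',(-80,30),(-60,-6))
                                                   ~~~~~~^^^^^^^^^^^^^^^^^^^^^^^^^
  File "h.py", line 41, in drawer
    k=1+st[1:,4].argmax();m=(l==k)&(abs(z-45)<5);print(cam,"drawer rack",m.sum(),rect(Q[m]/1000),Q[m].min(0).round(1),Q[m].max(0).round(1))
        ~~~~~~~~~~~~~~~^^
ValueError: attempt to get argmax of an empty sequence
```

```bash
python3 -m jog '[[[3,0,0,0,0,0,0],[6,0,0,0,0,0,0],[8,0,0,0,0,0,0],[8,0,0,0,0,0,0]]]'; python3 -m jog '[[[1,0,0,0,0,0,0],[2,0,0,0,0,0,0],[2,0,0,0,0,0,0]]]';python3 -m jog '[[[1,0,0,0,0,0,0],[1,0,0,0,0,0,0]]]'
```

```text
t: 20.32
eef_pos: [0.53, 0.0312, -0.0129]
ee_rot: [3.141, 0.0, -0.146]
force: [-2.4, -0.5, 1.5]
width: 0.0007
gripper_force: 1.2
t: 20.7
eef_pos: [0.5324, 0.0311, -0.0129]
ee_rot: [-3.141, -0.001, -0.146]
force: [-0.2, 0.3, -1.5]
width: 0.0005
gripper_force: 0.5
t: 20.95
eef_pos: [0.5332, 0.031, -0.0129]
ee_rot: [-3.141, -0.0, -0.146]
force: [-1.3, -0.4, -1.5]
width: 0.0004
gripper_force: 0.5
```

```bash
for i in 1 2; do python3 -m jog '[[[1,0,0,0,0,0,0],[1,0,0,0,0,0,0]]]' | grep -E "eef|^force"; done
python3 - <<'E'
from h import *
im,d=grab_frame("wrist");c=camera_params("wrist")
P=cloud(d,c);Q=rk(P)*1000;z=P[...,2]*1000
m=(abs(z-45)<6)&(abs(Q[...,0])<60)&(abs(Q[...,1]+33)<27)
print(m.sum(),rect(Q[m]/1000),np.percentile(Q[m],[2,98],axis=0))
E
```

```text
eef_pos: [0.5341, 0.0308, -0.0128]
force: [-1.5, 0.2, -1.4]
eef_pos: [0.5351, 0.0307, -0.0128]
force: [-0.7, 0.8, -1.3]
3130 [-11.  -30.7  49.3  73.2  89.8] [[-45.47063141 -55.08056078]
 [ 24.31493899 -15.43108143]]
```

```bash
for i in 1 2 3; do python3 -m jog '[[[1,0,0,0,0,0,0],[1,0,0,0,0,0,0]]]' | grep -E "eef|^force|gripper"; done
```

```text
eef_pos: [0.5358, 0.0304, -0.0129]
force: [-2.3, 0.7, 0.8]
gripper_force: 0.9
eef_pos: [0.5358, 0.0304, -0.0129]
force: [-7.1, 2.5, 4.2]
gripper_force: 3.4
eef_pos: [0.5358, 0.0302, -0.0129]
force: [-10.9, 5.6, 8.9]
gripper_force: 5.6
```

The force rises and the arm no longer advances, so the drawer is against the back board. I back off, lift and verify.

```bash
python3 -m jog '[[[-4,0,0,0,0,0,0],[-14,0,0,0,0,0,0],[-30,0,0,0,0,0,0],[-50,0,-20,0,0,0,0],[-70,0,-70,0,0,0,0],[-90,0,-120,0,0,0,0],[-90,0,-180,0,0,0,0],[-90,0,-240,0,0,0,0],[-90,0,-240,0,0,0,0],[-90,0,-240,0,0,0,0]]]'
python3 - <<'E'
from h import *
im,d=grab_frame("wrist");c=camera_params("wrist");cv2.imwrite("pics/w4.png",im)
P=cloud(d,c);Q=rk(P)*1000;z=P[...,2]*1000
m=(abs(z-45)<5)&(abs(Q[...,0])<60)&(abs(Q[...,1]+33)<25)
print(m.sum(),rect(Q[m]/1000),np.percentile(Q[m],[1,99],axis=0));tabs()
E
```

```text
t: 23.5
eef_pos: [0.4479, 0.0433, 0.2268]
ee_rot: [-3.141, -0.0, -0.146]
force: [0.5, -1.1, -0.5]
width: 0.0006
gripper_force: 0.0
541 [ -8.3 -35.7  40.1  70.3  89.7] [[-43.3854781  -55.59389334]
 [ 26.19331969 -15.80023912]]
-165 48 z max 94.0 y range -173.0 -162.0 lean 0.03
-99 49 z max 95.0 y range -108.0 -96.0 lean -0.03
-33 47 z max 93.0 y range -39.0 -30.0 lean 0.04
33 38 z max 95.0 y range 25.0 35.0 lean 0.01
```

View pics/w4.png

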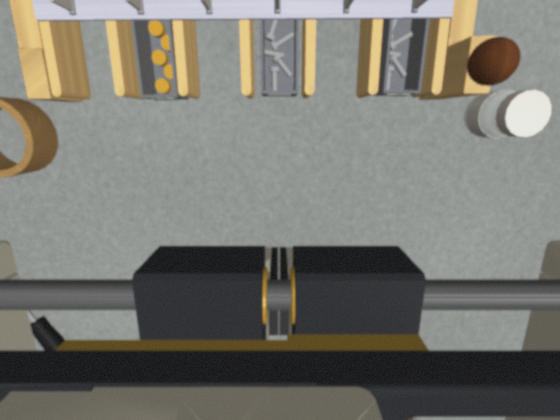

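The drawer sits at (280,58) in the third gap, square, with its near end flush with the stored drawers. The other items are unmoved, the tabs I measured are upright and the arm is clear, so I hand in.

```bash
python3 -c "
from station import arm
print(arm.job_done())"
```

```text
the job is handed in; nothing more can be done
None
```

The first three tabs from the knob end were flicked in order and none beyond the third; the drawer was then pushed fully home into the third gap, and the job is handed in, though I got no verdict back.

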